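Close the slanted supply housing and lock its cover

ROBOT

A 6-joint arm with a two-finger parallel gripper is mounted at the origin on a cart in front of the work surface, level with it; the furniture and walls round the work are solid. World frame = base frame: x ahead of the robot, y to its left, z up, the work surface at z = 0. Lengths are in mm, angles in rad, forces in N, time in s.
With the tool pointing down it reaches from about 275 to 750 mm from the base axis. Payload 10.2 kg.
Tool frame: the origin (TCP) lies where the fingers leave the gripper's body, on its centre line; the fingertips stand 73 mm ahead of it and the grasp point (between the pads) lies 54 mm ahead of it; z points along the fingers, y is the line along which they close (so a half turn about z gives the same grasp; the last joint's range is limited). The gripper opens to 85 mm and grips with 20 to 120 N. Pads are 22 mm wide; open, the fingers measure 114 mm over their backs; the gripper's body (76 mm by 85 mm) begins 54 mm behind the grasp point. The pads swing forward as they close: fully open they stand 13 mm farther back than shut.
Start: joints at [0.897, 0.313, 1.498, -0, 1.331, -0.223], TCP at [228.748, 472.553, 303.894] pointing down, gripper open.
Joint ranges: [-2.94, 2.94], [-0.97, 2.17], [0.19, 2.56], [-1.23, 4.37], [0.02, 3.11], [-2.88, 2.88]. Speed limits (rad/s): [2.39, 2.39, 3.01, 3.14, 3.14, 3.14].

INTERFACE

Orientations are given as a unit quaternion [w, x, y, z].
In Python, from rig import ctrl gives the robot as it stands.
- The arm moves only by the shell command python3 -m creep 'ROWS' [OPENING] [FORCE]. ROWS is JSON, a list that holds one entry, the list of rows, each a list of 6 numbers: the shift along the world's x, y, z in units of 25 mm (1.0 is 25 mm), then the turn, a rotation vector about the world's x, y, z in units of 5 degrees (1.0 is 5 degrees). In form: [[[x, y, z, ax, ay, az], ...]]. A call has 1 to 20 rows; each row is the pose to reach, as a shift and turn from the pose commanded when the call began; what a row does not reach only later rows make up. A row lasts 1/12 s, in which the tool goes at most 41.7 mm and 7.16 degrees, less where a joint would pass 70% of its speed; a pose out of reach is approached as far as the arm can. A call with a gripper value outside its range is refused whole. OPENING is the finger opening in mm, from 0 to 85.4, set as the call begins (- or left out, the last holds). The fingers move at their own pace and stop on an object; FORCE is the grip in N (left out, the last holds). Time passes only in rows, so rows that repeat a pose let the fingers close. It gives the time, the measured TCP pose, the force, the opening and the grip force at its end, in the units of the state.
- ctrl.sense(): the state, without advancing time (a new reading comes with each control period).
- ctrl.capture(name): name is "scene" or "side" or "wrist"; returns a dict with "image" (400x640x3 uint8, red, green, blue), "fx", "fy", "cx", "cy" (pixels), "R" (3x3) and "t" (3): a world point X has camera coordinates R X + t. Camera axes: x right, y down, z forward; pixel columns grow to the right and rows downward; lengths in mm; the calibration is good to about 2 mm. A picture is of the moment at which its call begins. There is no depth.
- ctrl.finish_job(): hands the job in; it is judged then, once.
The state is a dict: "time_s": time; "joints": joint angles; "dq": joint speeds; "tau": joint torques, N m; "eef_pos": TCP position; "ee_rot": TCP orientation; "force": force on the tool from outside, world axes, zero at the start; "wrist_torque": the same for the moment, N m; "grip_width": opening from 0.0 (shut) to 1.0 (fully open); "grip_force": force on a finger pad.
Only numpy, scipy, OpenCV 4.12 (cv2) and the standard library are available. Lean on these libraries where they do the work, as an engineer would, in place of code of your own. Each camera call takes 0.05 s, during which the arm holds its last target. There are 200 camera calls.

TASK

Put the white cover squarely on the open metal housing on the sloping blue stand, lock end over the slotted strip, so that it sits fully down on the rim all round; the housing may be clamped a little off the stand's middle, so find where it is. Then press the red wing of the quarter-turn lock in against its spring, turn it a quarter turn clockwise and let go, so that it stays caught. Do not force anything and leave the tools round about where they are.

Things in the scene. Friction and masses are not known exactly. Their poses are not given: they have to be found in the camera images.
- stand: Fixed blue stand under the cradle. Origin on the desk straight below the cradle's origin; at yaw 0 its base (150 mm wide) runs from 36 mm in front of the origin (-x) to 88 mm behind it. It stays clear of the cover's skirt. In the cradle is the open metal housing, outside 96 (cradle's x) by 172 mm (y), 45 mm deep, walls 4 mm, rim plane at the cradle's z = 0.
- cradle: Frame of the sloping cradle: z leans 30 degrees from vertical to the robot (at yaw 0), x up the slope, y level. Origin 78 mm above the desk: the middle of the rim if the housing were clamped in the middle. It is clamped up to 12 mm either way along y; not reported: look or feel. Keeper: 4 mm steel strip 5 mm below the rim, slot 28 (x) by 10 mm (y) 65 mm to -y of the housing's middle.
- cover: Loose white cover, 0.25 to 0.4 kg, outside 105 (x) by 181 mm (y): 4 mm plate, its top 20 mm above the origin, with a 3 mm skirt 16 mm deep that goes outside the housing's walls with 1.6 mm to spare per side. Origin: centre of the skirt's lower edge; z out of its top. Lies on the desk top up. Fits with its axes along the cradle's, so that the lock (at y = -65 mm) is over the slot.
- cover_seat (a point): Centre of the underside of the cover's plate, 16 mm above the cover's origin. It lies at the middle of the housing's rim, in the rim plane, when the cover is home (play 1.6 mm).
- cover_handle (a point): Centre of the cover's black grip bar, at the cover's middle, 29 mm above the plate's top. The bar is 70 mm long (cover's x), 12 mm thick (y), 14 mm tall, on two posts as thick, so bar and posts stand 36 mm above the plate.
- wing_mid (a point): Centre of the red wing on its turning axis (cover's z), 24 mm above the plate's top while the spring holds it up. Wing 36 mm long, 10 thick, 26 tall (11 to 37 mm above the plate). It starts along the cover's x; its steel cross bar (22x5x4 mm, same direction) is 5 to 9 mm below the plate and enters the slot. The point turns with the wing.
- wing (a joint): Angle of the wing: 0 open (along the cover's x), 1.57 locked (along the cover's y), growing clockwise seen from above the cover. On the housing, while the wing is up, the slot stops it from turning more than about 0.25.
- plunger (a joint): How far the wing is pressed in, 0 to 0.0055 m; the spring pushes back with about 5 N at 0 and 11 N at the stop. It turns only when pressed in by more than 0.004; turned and let go, it stays at about 0.004, its bar caught under the keeper.
- pliers: Bystander, loose: needle-nose pliers with red handles, 47x164x13 mm; origin at the centre of its underside.
- solder_spool: Bystander, loose: grey reel, diameter 52 mm, 32 mm tall; origin at the centre of its underside.
- driver_grey: Bystander, loose: small screwdriver with a silver and black handle, 23x136x21 mm; origin at the centre of its underside.

How it is judged:
By the outcome, as a careful person would: the job done as asked, in the order asked, and still so for the second after the job is handed in, with the robot touching nothing.
It also fails if it takes over 58 s, if anything falls off the work surface, if the arm or the gripper's body presses on something with over 40 N, if the wrist force passes 120 N, or if a joint passes its speed limit or range.

## Working session

There is one attempt and no reset: what is moved stays moved. The work goes in short steps, Python scripts to look and compute and a shell command to move; the robot and the scene stay as the last step left them, time stands still between calls to the robot, and variables do not carry over. Pictures are saved under pics/ and viewed, at most 10 in all, crops included, and the job is handed in when it is done.

```bash
ls; mkdir -p pics
python3 - <<'E'
from rig import ctrl
import cv2,json,pickle
d={}
for n in("scene","side","wrist"):
    c=ctrl.capture(n);d[n]=c
    cv2.imwrite(f"pics/{n}0.png",c["image"][:,:,::-1])
pickle.dump(d,open("cap0.pkl","wb"))
for n in d: print(n,d[n]["fx"],d[n]["cx"],d[n]["cy"],d[n]["R"],d[n]["t"])
s=ctrl.sense();print(s)
E
```

```text
pics
scene 389.5759534483816 324.9931819624926 201.21297741291784 [[ 0.88253277 -0.47022945  0.00449151]
 [-0.25250785 -0.48192432 -0.83904037]
 [ 0.39670606  0.73934648 -0.54405063]] [-421.36309503  233.37688901  695.39528018]
side 400.10531090855267 310.10762071469514 191.3436441035907 [[ 0.99979563  0.01583029  0.0125739 ]
 [ 0.01746978 -0.36351759 -0.93142352]
 [-0.01017387  0.93145283 -0.36371984]] [-534.77574705   86.26668425  872.11813468]
wrist 309.0166532810311 316.0206763002883 200.24726146714167 [[ 0.43574081  0.90007    -0.00198654]
 [ 0.86939999 -0.42031957  0.25975971]
 [ 0.23296694 -0.11491501 -0.96567124]] [-525.24276892  -34.25803091  377.93264614]
{'time_s': 0.15, 'joints': array([ 8.96585424e-01,  3.13311913e-01,  1.49824099e+00,  8.19376271e-06,
        1.33097668e+00, -2.23369019e-01]), 'dq': array([-0.0022934 , -0.00276395, -0.00412253,  0.00088714, -0.00153623,
        0.00024431]), 'tau': array([ 1.84974240e-03, -4.12367821e+01, -2.59795010e+01, -1.59690235e-04,
        3.26629059e-03,  9.28737791e-06]), 'eef_pos': array([228.6766108 , 472.45318615, 303.47951654]), 'ee_rot': array([-2.06841061e-04,  2.23517600e-01,  9.74699781e-01, -4.20348531e-04]), 'force': array([ 0.50563049, -0.07827545, -0.64381162]), 'wrist_torque': array([ 0.05885777, -0.00896918,  0.00245415]), 'grip_force': 0.0, 'grip_width': 1.0031959161759776}
```

View pics/scene0.png

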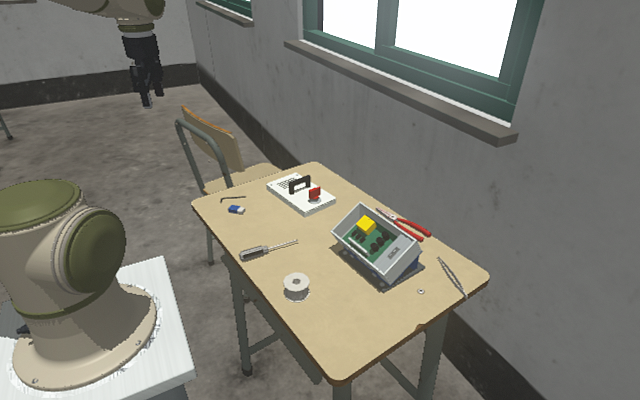

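View pics/side0.png

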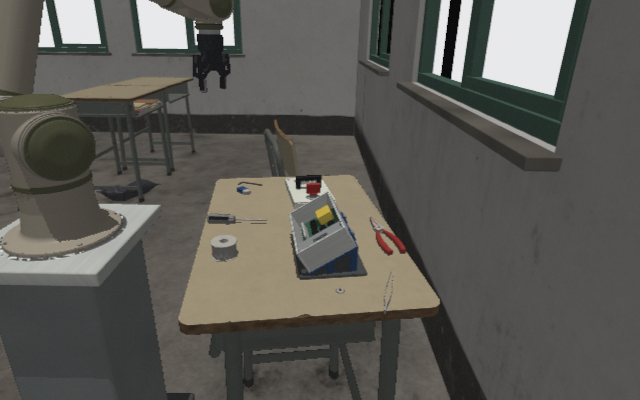

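The scene view shows the cover at about (301,193) with the lock at (315,194), and the stand and housing at about (376,245). The side view shows the cover at (308,190) and the housing at (325,235). Next I'll enlarge both.

Run:
```python
import cv2
a=cv2.imread("pics/scene0.png")[165:300,262:428];cv2.imwrite("pics/sc.png",cv2.resize(a,None,fx=4.4,fy=4.4,interpolation=cv2.INTER_CUBIC))
a=cv2.imread("pics/side0.png")[168:280,270:370];a=cv2.resize(a,None,fx=5,fy=5,interpolation=cv2.INTER_CUBIC);cv2.imwrite("pics/sd.png",a)
```

```text
(no output)
```

View pics/sc.png

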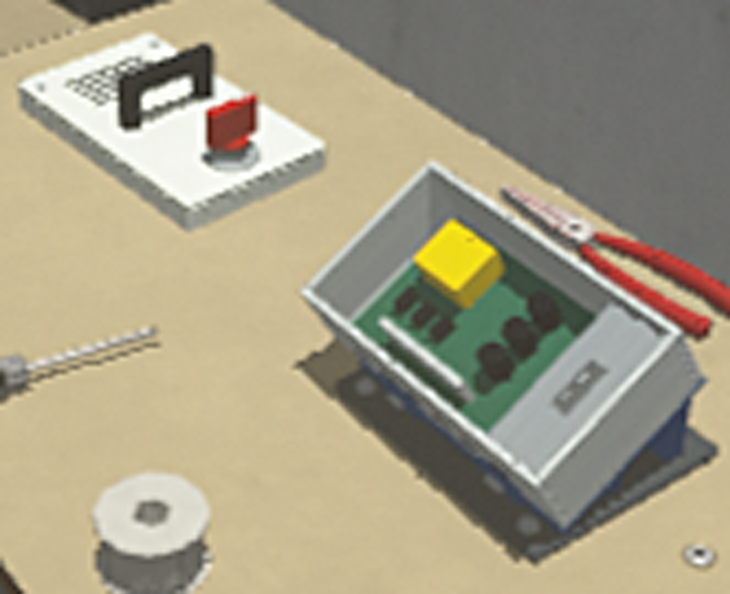

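View pics/sd.png

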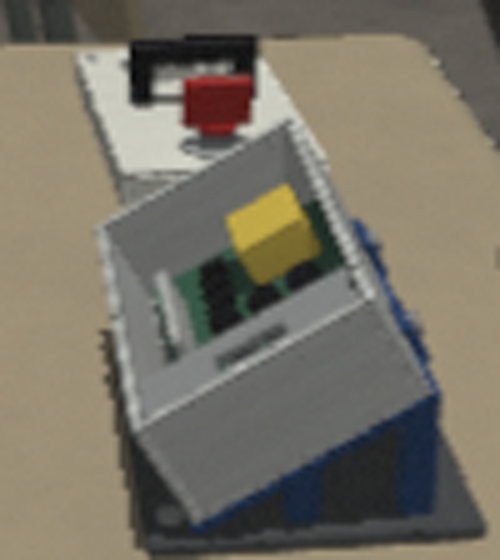

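The scene crop shows the rim's outer corners at (432,163), (303,292), (682,333) and (540,488). The cover's top corners are at (22,84), (155,36), (325,148) and (190,210). In the side crop the rim corners are at (290,122), (99,230), (372,298) and (140,432), with the slot toward the near end. Now I'll fit the poses.

```bash
cat > h.py <<'E'
import numpy as np,pickle
from scipy.optimize import least_squares
from scipy.spatial.transform import Rotation as Ro
def proj(c,X):
    p=(np.asarray(c["R"])@np.asarray(X).T).T+np.asarray(c["t"])
    return np.c_[c["fx"]*p[:,0]/p[:,2]+c["cx"],c["fy"]*p[:,1]/p[:,2]+c["cy"]]
tilt=Ro.from_euler('y',-30,degrees=True) # z->(-.5,0,.866), x->(.866,0,.5)
def fit(obs,z,tl,x0):
    """obs: list of (cam,local pts,pix); pose x,y,yaw"""
    def T(p,L): return (Ro.from_euler('z',p[2])*(tilt if tl else Ro.identity())).apply(L)+[p[0],p[1],z]
    f=lambda p:np.concatenate([(proj(c,T(p,np.array(L,float)))-q).ravel() for c,L,q in obs])
    r=least_squares(f,x0,x_scale=[10,10,.1]);return r.x,r.fun.reshape(-1,2)
E
python3 - <<'E'
from h import *
d=pickle.load(open("cap0.pkl","rb"))
S=lambda a:(np.array(a)+.5)/4.4-.5+[262,165]
D=lambda a:(np.array(a)+.5)/5-.5+[270,168]
H=[[48,86,0],[-48,86,0],[48,-86,0],[-48,-86,0]]
hs=(d["scene"],H,S([(432,163),(303,292),(682,333),(540,488)]))
hd=(d["side"],H,D([(290,122),(99,230),(372,298),(140,432)]))
C=[[-52.5,90.5,20],[52.5,90.5,20],[52.5,-90.5,20],[-52.5,-90.5,20],[-52.5,-90.5,0],[35,0,56],[-35,0,56]]
cs=(d["scene"],C,S([(22,84),(155,36),(325,148),(190,210),(190,229),(213,46),(122,75)]))
cd=(d["side"],[C[0],C[3],C[5],C[6]],D([(78,52),(122,172),(256,38),(131,40)]))
for o in([hs],[hd],[hs,hd]):
    p,r=fit(o,78,1,[550,100,0]);print("H",p.round(3),"\n",r.round(1).tolist())
for o in([cs],[cd],[cs,cd]):
    p,r=fit(o,0,0,[550,300,0]);print("C",p.round(3),"\n",r.round(1).tolist())
E
```

```text
H [ 5.41262e+02 -8.19130e+01  1.39000e-01] 
 [[0.2, -0.7], [-0.5, 0.2], [0.8, -0.2], [-0.5, 0.4]]
H [ 5.42425e+02 -8.34170e+01  1.42000e-01] 
 [[0.7, -1.4], [-0.7, -0.4], [1.3, 0.1], [-1.2, 0.6]]
H [ 5.41948e+02 -8.20890e+01  1.41000e-01] 
 [[0.4, -0.7], [-0.3, 0.2], [1.2, -0.3], [-0.0, 0.3], [0.4, -1.6], [-0.9, -0.7], [0.9, -0.3], [-1.5, 0.2]]
C [5.26525e+02 2.36316e+02 1.90000e-01] 
 [[-0.2, -0.6], [-0.1, -0.8], [0.8, -0.6], [-0.3, -0.8], [-0.1, 1.4], [0.2, -0.3], [-0.2, 1.2]]
C [5.26291e+02 2.36196e+02 1.95000e-01] 
 [[-0.2, -0.1], [-0.2, 0.0], [0.6, -0.4], [-0.3, 0.4]]
C [5.26410e+02 2.36241e+02 1.91000e-01] 
 [[-0.3, -0.5], [-0.2, -0.8], [0.8, -0.6], [-0.3, -0.8], [-0.1, 1.4], [0.2, -0.2], [-0.2, 1.2], [-0.0, -0.2], [-0.2, -0.0], [0.7, -0.4], [-0.2, 0.4]]
```

```bash
python3 -m creep '[[[0.5,-0.4,-0.2,0,0,0.3],[1.5,-1.2,-0.7,0,0,0.9],[2.7,-2.2,-1.3,0,0,1.7],[3.9,-3.1,-1.9,0,0,2.4],[5.1,-4.1,-2.4,0,0,3.2],[6.3,-5.0,-3.0,0,0,3.9],[7.5,-5.9,-3.5,0,0,4.6],[8.7,-6.9,-4.1,0,0,5.4],[9.9,-7.8,-4.7,0,0,6.1],[10.9,-8.6,-5.2,0,0,6.7],[11.6,-9.2,-5.5,0,0,7.1],[11.9,-9.44,-5.64,0,0,7.34],[11.9,-9.44,-5.64,0,0,7.34],[11.9,-9.44,-5.64,0,0,7.34]]]' 40 40
python3 - <<'E'
from rig import ctrl
import cv2,pickle
c=ctrl.capture("wrist");pickle.dump(c,open("cap1.pkl","wb"))
cv2.imwrite("pics/w1.png",c["image"][:,:,::-1])
E
```

```text
time_s: 1.32
eef_pos: [526.0, 236.5, 162.6]
ee_rot: [-0.0, -0.094, 0.996, 0.0]
force: [-0.3, 1.1, 0.3]
grip_width: 0.471
grip_force: 0.0
```

View pics/w1.png

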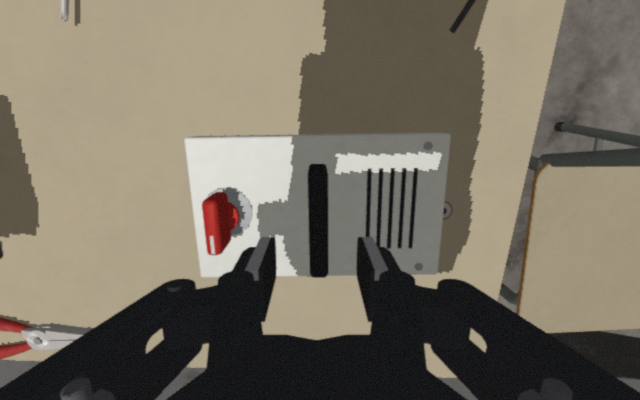

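The wrist view, with the lock at left, shows the cover's top corners at about (186,137), (449,134), (438,273) and (202,277). The bar ends are at (318,164) and (318,276), and the bar sits centred between the fingers. I'll check that against the pose.

Run:
```python
from h import *
c=pickle.load(open("cap1.pkl","rb"))
L=[[-52.5,-90.5,20],[-52.5,90.5,20],[52.5,90.5,20],[52.5,-90.5,20],[-35,0,56],[35,0,56]]
q=np.array([(186,137),(449,134),(438,273),(202,277),(318,164),(318,276)])
p,r=fit([(c,L,q)],0,0,[526,236,.19]);print(p.round(3),r.round(1).tolist())
```

```text
[5.23998e+02 2.38068e+02 2.03000e-01] [[-3.3, -1.6], [3.3, -2.6], [0.5, 0.1], [-1.9, -0.8], [-0.2, 3.7], [1.3, 1.6]]
```

```bash
python3 -m creep '[[[0,0,-0.2,0,0,0],[0,0,-0.6,0,0,0],[0,0,-1.1,0,0,0],[0,0,-1.6,0,0,0],[0,0,-2.0,0,0,0],[0,0,-2.3,0,0,0],[0,0,-2.4,0,0,0],[0,0,-2.4,0,0,0]]]' 40 60
python3 -m creep '[[[0,0,0,0,0,0],[0,0,0,0,0,0],[0,0,0,0,0,0],[0,0,0,0,0,0],[0,0,0,0,0,0],[0,0,0,0,0,0],[0,0,0,0,0,0],[0,0,0,0,0,0]]]' 0 80
python3 - <<'E'
from rig import ctrl
s=ctrl.sense();print(s["eef_pos"],s["joints"].round(2),s["force"].round(1))
E
```

```text
time_s: 2.03
eef_pos: [526.0, 236.7, 102.3]
ee_rot: [-0.001, -0.095, 0.995, -0.0]
force: [-0.4, 0.3, 0.3]
grip_width: 0.468
grip_force: 0.0
time_s: 2.7
eef_pos: [526.6, 236.6, 103.7]
ee_rot: [0.001, -0.095, 0.996, 0.0]
force: [-1.3, 0.2, 6.5]
grip_width: 0.122
grip_force: 79.1
[526.56737555 236.64179558 103.71696857] [ 0.22  0.65  1.55  0.    0.94 -1.54] [-1.3  0.2  6.5]
```

```bash
cat >> h.py <<'E'
def Rcmd(s):
    w,x,y,z=s["ee_rot"];return Ro.from_quat([x,y,z,w])
base=Ro.from_matrix(np.diag([-1.,1,-1]))
def target(H,yaw,h,loc=(0,0)):
    Rc=Ro.from_euler('z',yaw)*tilt
    return np.array([H[0],H[1],78])+Rc.apply([loc[0],loc[1],h]),Rc*base
def delta(s,P,R):
    return ((P-s["eef_pos"])/25).round(3),(np.degrees((R*Rcmd(s).inv()).as_rotvec())/5).round(3)
E
python3 - <<'E'
from h import *
from rig import ctrl
s=ctrl.sense()
P,R=target([542,-82],.141,87+45);print(P,delta(s,P,R))
print(delta(s,P+[0,0,60],R))
E
python3 -m creep '[[[0,0,0.2,0,0,0],[0,0,0.6,0,0,0],[0,0,1.2,0,0,0],[0,0,2.0,0,0,0],[0,0,3.0,0,0,0],[0,0,4.0,0,0,0],[0,0,5.0,0,0,0],[0,0,5.8,0,0,0],[0,0,6.3,0,0,0],[0,0,6.5,0,0,0],[0,0,6.5,0,0,0],[0,0,6.5,0,0,0]]]'
```

```text
[476.65498677 -91.27519521 192.3153533 ] (array([ -1.996, -13.117,   3.544]), array([ 0.984, -5.903, -0.546]))
(array([ -1.996, -13.117,   5.944]), array([ 0.984, -5.903, -0.546]))
time_s: 3.7
eef_pos: [525.9, 236.5, 264.7]
ee_rot: [-0.001, -0.095, 0.996, -0.0]
force: [0.7, 0.8, -3.9]
grip_width: 0.118
grip_force: 78.1
```

```bash
python3 -m creep '[[[-0.1,-0.3,0,0.02,-0.15,0],[-0.2,-1,0,0.08,-0.45,-0.05],[-0.3,-2,0,0.15,-0.9,-0.1],[-0.5,-3.1,-0.1,0.23,-1.4,-0.13],[-0.65,-4.2,-0.2,0.32,-1.9,-0.18],[-0.8,-5.3,-0.2,0.4,-2.4,-0.22],[-1,-6.4,-0.3,0.48,-2.9,-0.27],[-1.15,-7.5,-0.3,0.57,-3.4,-0.31],[-1.3,-8.6,-0.4,0.65,-3.9,-0.36],[-1.5,-9.7,-0.4,0.73,-4.4,-0.41],[-1.65,-10.7,-0.5,0.8,-4.8,-0.45],[-1.8,-11.6,-0.5,0.88,-5.3,-0.49],[-1.9,-12.4,-0.55,0.93,-5.6,-0.52],[-2,-12.9,-0.55,0.97,-5.8,-0.54],[-2,-13.1,-0.55,0.98,-5.9,-0.55],[-2,-13.1,-0.55,0.98,-5.9,-0.55],[-2,-13.1,-0.55,0.98,-5.9,-0.55],[-2,-13.1,-0.55,0.98,-5.9,-0.55]]]'
python3 - <<'E'
from h import *
from rig import ctrl
import cv2
d={}
for n in("scene","side"):
    d[n]=ctrl.capture(n);cv2.imwrite(f"pics/{n}2.png",d[n]["image"][:,:,::-1])
a=cv2.resize(d["scene"]["image"][180:290,310:440,::-1],None,fx=6,fy=5.4545,interpolation=cv2.INTER_CUBIC)
cv2.imwrite("pics/m2.png",a)
d["s"]=s=ctrl.sense();pickle.dump(d,open("cap2.pkl","wb"))
P,R=target([542,-82],.141,87+45);print(s["eef_pos"],delta(s,P,R),s["joints"].round(2),s["force"],s["wrist_torque"])
E
```

```text
time_s: 5.2
eef_pos: [476.3, -90.1, 251.4]
ee_rot: [0.257, -0.068, 0.964, 0.018]
force: [0.8, -0.1, -3.7]
grip_width: 0.126
grip_force: 78.3
[476.35330372 -90.08593295 251.54574264] (array([ 0.012, -0.048, -2.369]), array([ 0.004, -0.025, -0.011])) [-0.56  0.12  1.95  0.51  0.72 -2.6 ] [-0.64250752 -1.42176665 -3.25963027] [-0.07748873  0.51994959  0.02368259]
```

View pics/scene2.png

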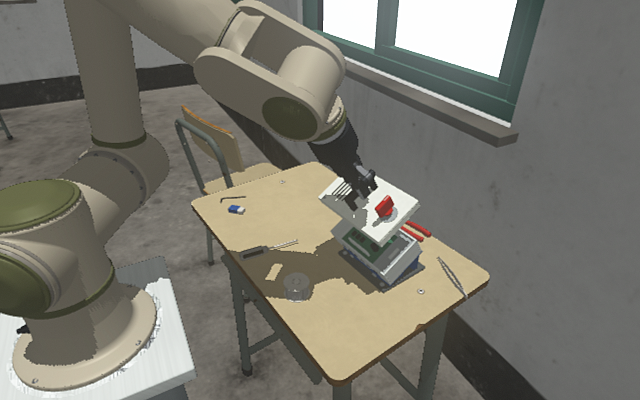

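The scene view shows the cover held level with the slope above the housing, its lock end at the slotted end (lock at (384,207)). I'll lower it to about 6 mm above the rim and compare closely.

```bash
python3 -m creep '[[[0,0,-0.2,0,0,0],[0,0,-0.6,0,0,0],[0,0,-1.1,0,0,0],[0,0,-1.6,0,0,0],[0,0,-2.0,0,0,0],[0,0,-2.3,0,0,0],[0.1,0,-2.5,0,0,0],[0.25,0,-2.75,0,0,0],[0.4,0,-3,0,0,0],[0.47,0,-3.15,0,0,0],[0.47,0,-3.17,0,0,0],[0.47,0,-3.17,0,0,0],[0.47,0,-3.17,0,0,0]]]'
python3 - <<'E'
from h import *
from rig import ctrl
import cv2
d={}
for n in("scene","side"): d[n]=ctrl.capture(n)
a=cv2.resize(d["scene"]["image"][190:280,318:428,::-1],(733,600),interpolation=cv2.INTER_CUBIC)
b=cv2.resize(d["side"]["image"][190:280,280:370,::-1],(600,600),interpolation=cv2.INTER_CUBIC)
cv2.imwrite("pics/a3.png",a);cv2.imwrite("pics/b3.png",b)
d["s"]=s=ctrl.sense();pickle.dump(d,open("cap3.pkl","wb"))
P,R=target([542,-82],.141,87+22);print(s["eef_pos"],delta(s,P,R),s["force"])
E
```

```text
time_s: 6.38
eef_pos: [488.1, -91.0, 172.6]
ee_rot: [0.258, -0.068, 0.964, 0.018]
force: [0.0, 0.3, -3.0]
grip_width: 0.124
grip_force: 78.2
[488.05002074 -91.01017548 172.7286469 ] (array([-0.   ,  0.054, -0.013]), array([ 0.01 , -0.012,  0.006])) [ 0.16821221  0.2094865  -2.82856437]
```

View pics/a3.png

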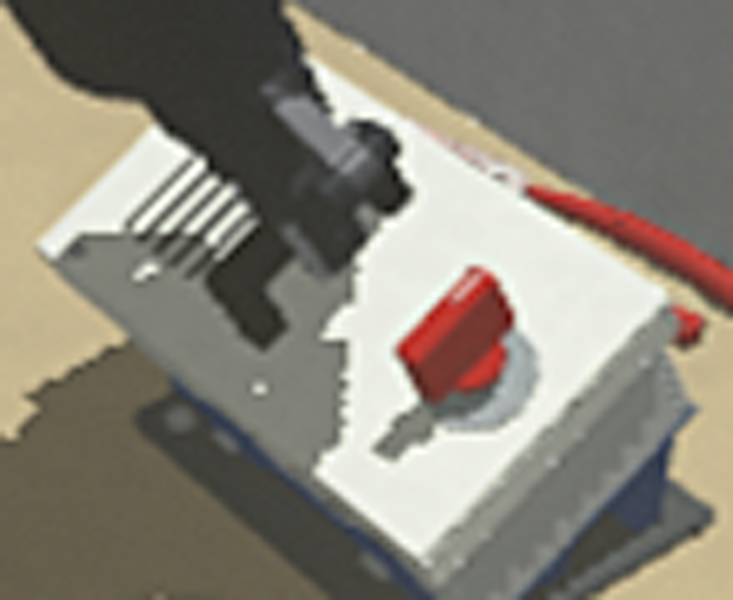

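View pics/b3.png

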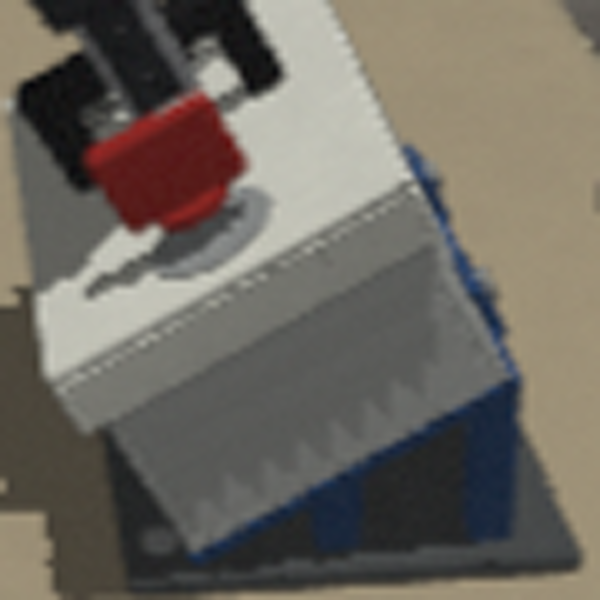

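The scene crop shows the cover's top corners at (670,298), (428,570) and (38,246). The side crop shows (412,185), (48,385) and the skirt corner (92,432), with the skirt even along the rim.

Run:
```python
from h import *
d=pickle.load(open("cap3.pkl","rb"))
S=lambda a:(np.array(a)+.5)/6.665-.5+[318,190]
D=lambda a:(np.array(a)+.5)/6.667-.5+[280,190]
sc=(d["scene"],[[52.5,-90.5,20],[-52.5,-90.5,20],[-52.5,90.5,20]],S([(670,298),(428,570),(38,246)]))
sd=(d["side"],[[52.5,-90.5,20],[-52.5,-90.5,20],[-52.5,-90.5,0]],D([(412,185),(48,385),(92,432)]))
n=np.array([-.495,-.07,.866])
for o in([sc],[sd],[sc,sd]):
    p,r=fit(o,78+n[2]*6,1,[540,-82,.14]);print(p.round(3),(p[:2]-n[:2]*6).round(1),r.round(1).tolist())
```

```text
[ 5.37277e+02 -8.71390e+01  1.45000e-01] [540.2 -86.7] [[0.9, -0.1], [-0.7, -0.3], [-0.2, 0.4]]
[ 5.45341e+02 -8.79550e+01  8.50000e-02] [548.3 -87.5] [[0.6, -0.3], [-0.0, -0.9], [-0.6, 1.0]]
[ 5.38689e+02 -8.65020e+01  1.50000e-01] [541.7 -86.1] [[1.3, -0.7], [0.1, -0.8], [0.1, 0.2], [-0.2, -1.5], [-0.3, -0.4], [-0.9, 1.2]]
```

```bash
python3 - <<'E'
from h import *
d=pickle.load(open("cap0.pkl","rb"))
S=lambda a:(np.array(a)+.5)/4.4-.5+[262,165]
D=lambda a:(np.array(a)+.5)/5-.5+[270,168]
H=[[48,86,0],[-48,86,0],[48,-86,0],[-48,-86,0],[48,-86,-45],[-48,-86,-45]]
hs=(d["scene"],H,S([(432,163),(303,292),(682,333),(540,488),(705,380),(565,528)]))
hd=(d["side"],H,D([(290,122),(99,230),(372,298),(140,432),(435,392),(200,525)]))
# -y end only, same kind of corners as used for cover
hs2=(d["scene"],[H[i] for i in(1,2,3)],hs[2][[1,2,3]])
hd2=(d["side"],H[2:],hd[2][2:])
for o in([hs],[hd],[hs2],[hd2],[hs2,hd2],[hs,hd]):
    p,r=fit(o,78,1,[540,-82,.14]);print(p.round(3),r.round(1).tolist())
E
python3 - <<'E'
import cv2,sys
sys.path.insert(0,'.')
import pickle,numpy as np
d0=pickle.load(open("cap0.pkl","rb"));d3=pickle.load(open("cap3.pkl","rb"))
a=cv2.resize(d0["side"]["image"][212:282,290:362,::-1],(400,389),interpolation=cv2.INTER_LANCZOS4)
b=cv2.resize(d3["side"]["image"][212:282,290:362,::-1],(400,389),interpolation=cv2.INTER_LANCZOS4)
cv2.imwrite("pics/c4.png",np.hstack([a,b]))
E
```

```text
[ 5.41343e+02 -8.11350e+01  1.39000e-01] [[0.0, -0.9], [-0.7, 0.0], [0.6, -0.4], [-0.7, 0.1], [0.5, -0.1], [0.2, 0.8]]
[ 5.42397e+02 -8.21790e+01  1.44000e-01] [[0.6, -1.6], [-0.7, -0.7], [1.3, -0.3], [-1.1, 0.3], [0.4, 0.5], [-0.4, 0.4]]
[ 5.41788e+02 -8.15300e+01  1.35000e-01] [[-0.3, -0.0], [0.9, -0.3], [-0.5, 0.2]]
[ 5.41232e+02 -8.13860e+01  1.57000e-01] [[1.2, -0.7], [-1.1, 0.2], [0.2, -0.1], [-0.3, 0.2]]
[ 5.42204e+02 -8.11500e+01  1.43000e-01] [[-0.4, -0.0], [1.0, -0.7], [-0.1, -0.1], [1.1, -0.6], [-1.3, -0.0], [0.2, 0.2], [-0.5, 0.1]]
[ 5.41999e+02 -8.12400e+01  1.42000e-01] [[0.2, -0.9], [-0.4, 0.0], [0.9, -0.6], [-0.2, -0.0], [0.8, -0.3], [0.7, 0.6], [0.4, -1.8], [-0.8, -0.9], [0.9, -0.5], [-1.4, -0.0], [0.0, 0.2], [-0.7, 0.1]]
```

View pics/c4.png

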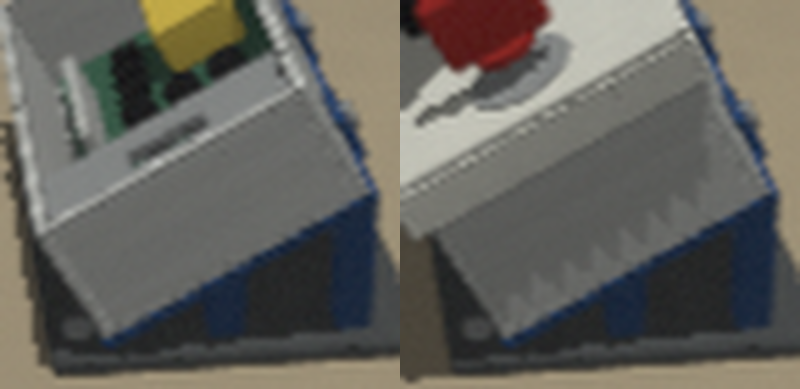

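Both halves of the crop agree. The housing's near top corners are at (40,237) and (303,88), and in the right half the cover's skirt end overhangs the housing end. I'll triangulate the two near corners of each part for their relative offset.

Run:
```python
from h import *
d0=pickle.load(open("cap0.pkl","rb"));d3=pickle.load(open("cap3.pkl","rb"))
S4=lambda a:(np.array(a)+.5)/4.4-.5+[262,165]
D5=lambda a:(np.array(a)+.5)/5-.5+[270,168]
S6=lambda a:(np.array(a)+.5)/6.665-.5+[318,190]
D6=lambda a:(np.array(a)+.5)/6.667-.5+[280,190]
K=lambda a,x0:(np.array(a)-[x0,0]+.5)/5.556-.5+[290,212]
def tri(d,s,q):
    f=lambda X:np.r_[(proj(d["scene"],X[None])-s).ravel(),(proj(d["side"],X[None])-q).ravel()]
    r=least_squares(f,[540.,-160,90]);return r.x,r.fun
M=(Ro.from_euler('z',.141)*tilt)
def loc(X): return M.inv().apply(X-np.array([542,-82,78]))
for n,d,s,q in[("H+x",d0,S4((682,333)),D5((372,298))),("H+x k",d0,S4((682,333)),K((303,88),0)),("H-x",d0,S4((540,488)),D5((140,432))),("H-x k",d0,S4((540,488)),K((40,237),0)),
 ("C+x",d3,S6((670,298)),D6((412,185))),("C+x k",d3,S6((670,298)),K((692,33),400)),("C-x",d3,S6((428,570)),D6((48,385)))]:
    X,r=tri(d,s,q);print(n,loc(X).round(1),r.round(1))
```

```text
H+x [ 46.3 -84.3  -0.6] [ 0. -0. -0.  0.]
H+x k [ 46.3 -84.   -1.2] [-0.  0.  0. -0.]
H-x [-46.6 -83.9  -2.5] [ 0.1 -0.3 -0.2  0.3]
H-x k [-47.3 -84.9  -1.3] [ 0. -0. -0.  0.]
C+x [ 51.3 -90.4  21.5] [ 0. -0. -0.  0.]
C+x k [ 52.  -89.3  19.8] [ 0.  -0.1 -0.1  0.1]
C-x [-53.1 -94.9  24.7] [ 0.1 -0.3 -0.2  0.3]
```

```bash
python3 -m creep '[[[0,0.05,0,0,0,0],[0,0.1,0,0,0,0],[0.04,0.1,-0.07,0,0,0],[0.08,0.11,-0.14,0,0,0],[0.1,0.11,-0.175,0,0,0],[0.12,0.12,-0.21,0,0,0],[0.12,0.12,-0.21,0,0,0],[0.12,0.12,-0.21,0,0,0]]]'
python3 -m creep '[[[0.02,0,-0.035,0,0,0],[0.04,0,-0.07,0,0,0],[0.06,0.01,-0.1,0,0,0],[0.06,0.01,-0.1,0,0,0],[0.06,0.01,-0.1,0,0,0]]]'
cat > st.py <<'E'
from h import *
from rig import ctrl
s=ctrl.sense();M=Ro.from_euler('z',.141)*tilt
print("loc",M.inv().apply(s["eef_pos"]-np.array([542,-82,78])).round(2),"F",M.inv().apply(s["force"]).round(1),"T",M.inv().apply(s["wrist_torque"]).round(2),"t",s["time_s"],"rot5",delta(s,*target([542,-82],.141,87))[1],"J",s["joints"].round(2),"g",s["grip_width"],s["grip_force"])
E
python3 st.py
```

```text
time_s: 7.15
eef_pos: [491.0, -87.9, 167.1]
ee_rot: [0.257, -0.068, 0.964, 0.018]
force: [-0.3, -0.8, -3.6]
grip_width: 0.123
grip_force: 78.3
time_s: 7.57
eef_pos: [492.5, -87.7, 164.6]
ee_rot: [0.257, -0.068, 0.964, 0.018]
force: [-0.3, 0.4, -3.2]
grip_width: 0.12
grip_force: 78.3
loc [ 0.15  1.35 99.87] F [-1.8  0.4 -2.6] T [ 0.03  0.47 -0.01] t 7.5667 rot5 [ 0.005 -0.021  0.005] J [-0.53  0.3   2.01  0.69  0.51 -2.8 ] g 0.11981706650562192 78.31783890724182
```

```bash
python3 -m creep '[[[0.02,0,-0.035,0,0,0],[0.04,0,-0.07,0,0,0],[0.06,0.01,-0.1,0,0,0],[0.08,0.01,-0.14,0,0,0],[0.1,0.01,-0.17,0,0,0],[0.1,0.01,-0.17,0,0,0],[0.1,0.01,-0.17,0,0,0]]]'
python3 st.py
```

```text
time_s: 8.15
eef_pos: [495.0, -87.4, 160.3]
ee_rot: [0.257, -0.068, 0.964, 0.018]
force: [-0.2, -0.1, -3.5]
grip_width: 0.12
grip_force: 78.3
loc [ 0.22  1.23 94.95] F [-1.9 -0.1 -3. ] T [ 0.02  0.49 -0.05] t 8.15 rot5 [ 0.005 -0.02   0.005] J [-0.53  0.32  2.01  0.7   0.5  -2.8 ] g 0.12037088204164087 78.31823945045471
```

```bash
python3 -m creep '[[[0.02,0,-0.035,0,0,0],[0.04,0,-0.07,0,0,0],[0.06,0.01,-0.1,0,0,0],[0.08,0.01,-0.14,0,0,0],[0.1,0.01,-0.17,0,0,0],[0.1,0.01,-0.17,0,0,0],[0.1,0.01,-0.17,0,0,0]]]'
python3 st.py
python3 -m creep '[[[0.01,0,-0.017,0,0,0],[0.02,0,-0.035,0,0,0],[0.03,0,-0.052,0,0,0],[0.04,0,-0.07,0,0,0],[0.04,0,-0.07,0,0,0],[0.04,0,-0.07,0,0,0]]]'
python3 st.py
```

```text
time_s: 8.73
eef_pos: [497.5, -87.2, 156.1]
ee_rot: [0.257, -0.068, 0.964, 0.018]
force: [0.6, -0.8, -3.3]
grip_width: 0.121
grip_force: 78.3
loc [ 0.24  1.11 90.01] F [-1.2 -0.9 -3.1] T [-0.01  0.51 -0.04] t 8.7333 rot5 [ 0.005 -0.021  0.006] J [-0.52  0.33  2.    0.71  0.49 -2.81] g 0.1209727914838897 78.31832528114319
time_s: 9.23
eef_pos: [498.2, -87.2, 154.7]
ee_rot: [0.257, -0.068, 0.964, 0.018]
force: [-10.7, -0.4, 5.9]
grip_width: 0.12
grip_force: 80.2
loc [ 0.2   1.01 88.49] F [-6.3  1.1 10.5] T [ 0.11  1.03 -0.02] t 9.2333 rot5 [ 0.008 -0.018  0.001] J [-0.52  0.33  2.    0.71  0.49 -2.82] g 0.11973685593031272 80.20192980766296
```

```bash
python3 -m creep '[[[0.01,0,-0.017,0,0,0],[0.02,0,-0.035,0,0,0],[0.02,0,-0.035,0,0,0],[0.02,0,-0.035,0,0,0]]]'
python3 st.py
python3 -m creep '[[[0,0,0,0,0,0],[0,0,0,0,0,0],[0,0,0,0,0,0],[0,0,0,0,0,0],[0,0,0,0,0,0]]]' 30 20
python3 st.py
python3 - <<'E'
from h import *
from rig import ctrl
import cv2
d={n:ctrl.capture(n) for n in("scene","side")}
pickle.dump(d,open("cap5.pkl","wb"))
E
```

```text
time_s: 9.57
eef_pos: [498.3, -87.2, 154.7]
ee_rot: [0.258, -0.068, 0.964, 0.018]
force: [-26.5, -2.1, 23.5]
grip_width: 0.124
grip_force: 83.6
loc [ 0.23  1.01 88.41] F [-11.2   1.6  33.6] T [ 0.4   1.98 -0.05] t 9.5667 rot5 [ 0.012 -0.012 -0.006] J [-0.52  0.33  2.    0.71  0.49 -2.82] g 0.12370972483431296 83.62824440002441
time_s: 9.98
eef_pos: [499.1, -87.2, 153.5]
ee_rot: [0.257, -0.068, 0.964, 0.018]
force: [-0.4, -0.4, -0.7]
grip_width: 0.35
grip_force: 0.0
loc [ 0.39  0.87 87.  ] F [-0.8 -0.3 -0.3] T [0.03 0.22 0.02] t 9.9833 rot5 [ 0.007 -0.017  0.005] J [-0.52  0.34  2.    0.72  0.48 -2.82] g 0.3502500843774367 0.0
```

```bash
python3 -m creep '[[[-0.05,0,0.1,0,0,0],[-0.2,0,0.35,0,0,0],[-0.4,-0.05,0.7,0,0,0],[-0.65,-0.1,1.15,0,0,0],[-0.95,-0.13,1.65,0,0,0],[-1.2,-0.17,2.1,0,0,0],[-1.4,-0.2,2.45,0,0,0],[-1.45,-0.2,2.53,0,0,0]]]'
python3 -m creep '[[[0,0,0,0.32,0.05,-0.56],[0,-0.2,0,0.96,0.14,-1.68],[0.05,-0.4,0,1.6,0.23,-2.8],[0.1,-0.6,0,2.24,0.32,-3.92],[0.13,-0.85,0,2.88,0.41,-5.04],[0.17,-1.1,0,3.52,0.5,-6.16],[0.2,-1.4,0,4.16,0.59,-7.28],[0.24,-1.6,0,4.8,0.68,-8.4],[0.27,-1.85,0,5.44,0.77,-9.52],[0.3,-2.1,0,6.08,0.86,-10.64],[0.33,-2.3,0,6.72,0.96,-11.76],[0.36,-2.5,0,7.36,1.05,-12.88],[0.36,-2.58,0,8,1.14,-14],[0.36,-2.58,0,8.6,1.23,-15.05],[0.36,-2.58,0,8.91,1.27,-15.59],[0.36,-2.58,0,8.91,1.27,-15.59]]]'
python3 st.py
```

```text
time_s: 10.75
eef_pos: [462.4, -92.5, 218.5]
ee_rot: [0.258, -0.068, 0.964, 0.017]
force: [0.9, 0.7, 1.1]
grip_width: 0.356
grip_force: 0.0
time_s: 12.08
eef_pos: [471.7, -156.7, 216.6]
ee_rot: [0.168, 0.634, 0.729, 0.196]
force: [0.8, -1.0, 0.0]
grip_width: 0.356
grip_force: 0.0
loc [-1.0000e-01 -6.4040e+01  1.6011e+02] F [ 0.6 -1.1 -0.3] T [0.01 0.24 0.02] t 12.0833 rot5 [-8.928 -1.297 15.609] J [-0.7   0.22  1.95  0.61  0.71 -1.26] g 0.35620117191910694 0.0
```

```bash
python3 -m creep '[[[0,0,0,0.32,0.05,-0.56],[0,0,0,0.96,0.14,-1.68],[0,0,0,1.6,0.23,-2.8],[0,0,0,2.24,0.32,-3.92],[0,0,0,2.88,0.41,-5.04],[0,0,0,3.52,0.5,-6.16],[0,0,0,4.16,0.59,-7.28],[0,0,0,4.8,0.68,-8.4],[0,0,0,5.44,0.77,-9.52],[0,0,0,6.08,0.86,-10.64],[0,0,0,6.72,0.96,-11.76],[0,0,0,7.36,1.05,-12.88],[0,0,0,8,1.14,-14],[0,0,0,8.6,1.23,-15.05],[0,0,0,8.91,1.27,-15.59],[0,0,0,8.91,1.27,-15.59],[0,0,0,8.91,1.27,-15.59]]]'
python3 st.py
python3 - <<'E'
from h import *
from rig import ctrl
import cv2
d={n:ctrl.capture(n) for n in("scene","side","wrist")};pickle.dump(d,open("cap6.pkl","wb"))
r=lambda a,w,h:cv2.resize(a[:,:,::-1],(w,h),interpolation=cv2.INTER_CUBIC)
a=np.vstack([np.hstack([r(d["scene"]["image"][200:280,320:427],400,300),r(d["side"]["image"][200:280,270:377],400,300)]),r(d["wrist"]["image"][80:320],800,300)])
cv2.imwrite("pics/f6.png",a)
E
```

```text
time_s: 13.5
eef_pos: [471.7, -156.6, 216.7]
ee_rot: [-0.018, 0.963, 0.07, 0.259]
force: [0.3, -0.2, -0.1]
grip_width: 0.355
grip_force: 0.0
loc [ 1.0000e-02 -6.4000e+01  1.6017e+02] F [ 0.2 -0.3 -0.2] T [-0.02  0.18 -0.03] t 13.5 rot5 [-17.826  -2.551  31.136] J [-0.7   0.21  1.95  0.62  0.71  0.3 ] g 0.35458641981755123 0.0
```

View pics/f6.png

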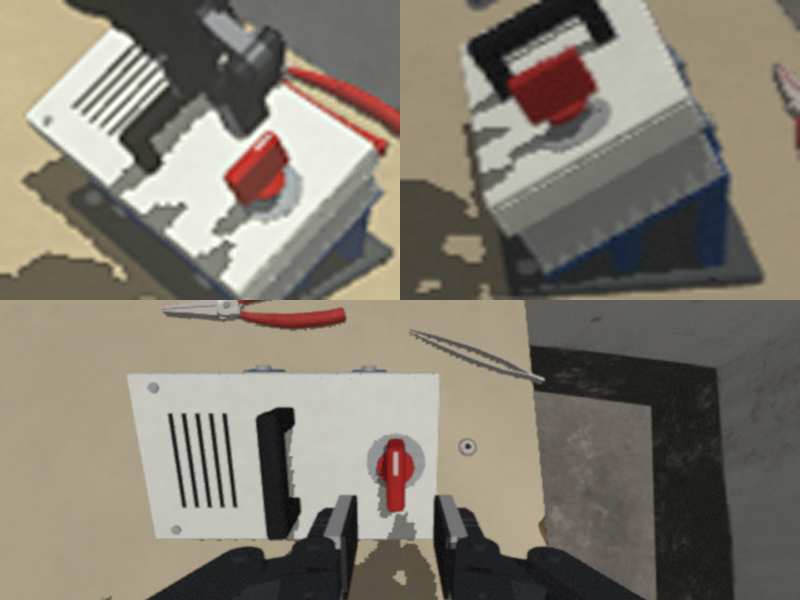

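The cover is seated all round with the wing along x. In the wrist half, its plate corners are at (128,374), (438,374), (437,539) and (157,539). The wing ends are at (396,438) and (396,510), midway between the fingers.

Run:
```python
from h import *
d=pickle.load(open("cap6.pkl","rb"))
L=[[52.5,90.5,4],[52.5,-90.5,4],[-52.5,-90.5,4],[-52.5,90.5,4],[18,-65,41],[-18,-65,41]]
q=np.array([(128,374),(438,374),(437,539),(157,539),(396,438),(396,510)])/1.25+[0,80-240]
M=Ro.from_euler('z',.141)*tilt
for idx in([0,1,2,3],[4,5],range(6)):
    idx=list(idx);p,r=fit([(d["wrist"],[L[i] for i in idx],q[idx])],78,1,[542,-81,.141])
    print(p.round(3),"loc",M.inv().apply([p[0]-542,p[1]+82,0]).round(1),r.round(1).tolist())
```

```text
[ 5.40949e+02 -8.21540e+01  1.45000e-01] loc [-0.9 -0.   0.5] [[-2.1, -0.6], [3.3, -0.9], [0.1, 0.2], [-1.5, 0.6]]
[ 5.44301e+02 -8.06140e+01  1.44000e-01] loc [ 2.1  1.  -1.2] [[0.0, 2.3], [-0.0, -2.3]]
[ 5.42162e+02 -8.14830e+01  1.52000e-01] loc [ 0.2  0.5 -0.1] [[-3.0, -1.5], [2.1, -3.3], [-0.2, -2.2], [-1.6, -0.3], [0.9, 5.0], [1.2, 0.4]]
```

```bash
python3 -m creep '[[[0.1,0,-0.2,0,0,0],[0.3,0.05,-0.55,0,0,0],[0.55,0.08,-1,0,0,0],[0.85,0.12,-1.5,0,0,0],[1.1,0.15,-1.95,0,0,0],[1.27,0.18,-2.2,0,0,0],[1.37,0.2,-2.39,0,0,0],[1.37,0.2,-2.39,0,0,0],[1.37,0.2,-2.39,0,0,0]]]'
python3 st.py
python3 -m creep '[[[0,0,0,0,0,0],[0,0,0,0,0,0],[0,0,0,0,0,0],[0,0,0,0,0,0],[0,0,0,0,0,0],[0,0,0,0,0,0]]]' 0 60
python3 st.py
```

```text
time_s: 14.4
eef_pos: [506.0, -151.6, 156.9]
ee_rot: [-0.019, 0.963, 0.068, 0.259]
force: [0.1, 0.5, -0.4]
grip_width: 0.351
grip_force: 0.0
loc [  0.16 -63.89  91.07] F [-0.1  0.5 -0.5] T [-0.04  0.25 -0.03] t 14.4 rot5 [ 17.839   2.556 -31.161] J [-0.64  0.38  1.92  0.72  0.57  0.23] g 0.3513632739450234 0.0
time_s: 14.9
eef_pos: [506.1, -151.8, 157.4]
ee_rot: [-0.019, 0.963, 0.068, 0.259]
force: [-3.1, 1.1, 6.0]
grip_width: 0.105
grip_force: 61.4
loc [  0.41 -64.1   91.46] F [0.5 1.6 6.6] T [0.09 0.21 0.04] t 14.9 rot5 [ 17.853   2.543 -31.153] J [-0.64  0.38  1.92  0.72  0.57  0.23] g 0.10469814501935833 61.44514203071594
```

```bash
python3 -m creep '[[[0.02,0,-0.035,0,0,0],[0.04,0,-0.07,0,0,0],[0.06,0.01,-0.105,0,0,0],[0.08,0.01,-0.14,0,0,0],[0.1,0.015,-0.175,0,0,0],[0.1,0.015,-0.175,0,0,0],[0.1,0.015,-0.175,0,0,0]]]'
python3 st.py
```

```text
time_s: 15.48
eef_pos: [508.6, -151.5, 153.0]
ee_rot: [-0.019, 0.963, 0.068, 0.259]
force: [-5.4, 0.7, 8.5]
grip_width: 0.1
grip_force: 62.1
loc [  0.45 -64.1   86.39] F [-0.3  1.5 10. ] T [0.11 0.36 0.04] t 15.4833 rot5 [ 17.854   2.544 -31.155] J [-0.64  0.39  1.92  0.72  0.56  0.22] g 0.10004790012926709 62.10435390472412
```

```bash
python3 -m creep '[[[0.01,0,-0.02,0,0,0],[0.012,0,-0.022,0.25,0.04,-0.43],[0.012,0,-0.022,0.5,0.07,-0.87],[0.012,0,-0.022,0.99,0.14,-1.73],[0.012,0,-0.022,1.5,0.21,-2.6],[0.012,0,-0.022,1.98,0.28,-3.46],[0.012,0,-0.022,2.5,0.35,-4.33],[0.012,0,-0.022,2.97,0.42,-5.2],[0.012,0,-0.022,2.97,0.42,-5.2],[0.012,0,-0.022,2.97,0.42,-5.2]]]'
python3 st.py
```

```text
time_s: 16.32
eef_pos: [508.7, -152.2, 152.7]
ee_rot: [-0.084, 0.948, -0.184, 0.246]
force: [-11.3, -4.3, 11.5]
grip_width: 0.102
grip_force: 63.2
loc [  0.25 -64.86  86.12] F [-4.5 -2.7 15.8] T [-0.42  1.14  0.02] t 16.3167 rot5 [ 14.893   2.086 -25.947] J [-0.64  0.39  1.92  0.72  0.56  0.75] g 0.10190245989846278 63.233174085617065
```

```bash
python3 -m creep '[[[0,0,0,0.25,0.04,-0.43],[0,0,0,0.74,0.1,-1.3],[0,0,0,1.24,0.18,-2.17],[0,0,0,1.73,0.25,-3.03],[0,0,0,2.23,0.32,-3.9],[0,0,0,2.72,0.39,-4.76],[0,0,0,3.22,0.46,-5.63],[0,0,0,3.71,0.53,-6.5],[0,0,0,4.2,0.6,-7.36],[0,0,0,4.7,0.67,-8.23],[0,0,0,5.2,0.74,-9.09],[0,0,0,5.6,0.79,-9.8],[0,0,0,5.94,0.84,-10.39],[0,0,0,5.94,0.84,-10.39],[0,0,0,5.94,0.84,-10.39]]]'
python3 st.py
```

```text
time_s: 17.57
eef_pos: [507.7, -153.1, 152.0]
ee_rot: [-0.193, 0.729, -0.634, 0.172]
force: [-23.5, -12.5, 12.4]
grip_width: 0.106
grip_force: 64.2
loc [ -1.09 -65.53  86.03] F [-15.5  -9.1  23.2] T [-1.43  3.01  0.01] t 17.5667 rot5 [  8.957   1.212 -15.562] J [-0.64  0.39  1.92  0.72  0.55  1.8 ] g 0.10628937257774629 64.15054678916931
```

```bash
python3 -m creep '[[[-0.03,-0.01,0.015,0,0,0],[-0.05,-0.01,0.04,0,0,0],[-0.05,-0.01,0.04,0,0,0],[-0.05,-0.01,0.04,0,0,0]]]'
python3 st.py
python3 -m creep '[[[0,0,0,0,0,0],[0,0,0,0,0,0],[0,0,0,0,0,0],[0,0,0,0,0,0],[0,0,0,0,0,0]]]' 32 20
python3 st.py
python3 -m creep '[[[-0.05,0,0.1,0,0,0],[-0.2,0,0.35,0,0,0],[-0.4,-0.05,0.7,0,0,0],[-0.65,-0.1,1.15,0,0,0],[-0.95,-0.13,1.65,0,0,0],[-1.3,-0.18,2.25,0,0,0],[-1.7,-0.23,2.95,0,0,0],[-2.1,-0.28,3.65,0,0,0],[-2.3,-0.3,4,0,0,0],[-2.3,-0.3,4,0,0,0],[-2.3,-0.3,4,0,0,0]]]'
python3 - <<'E'
from h import *
from rig import ctrl
import cv2
d={n:ctrl.capture(n) for n in("scene","side","wrist")};pickle.dump(d,open("cap7.pkl","wb"))
o=pickle.load(open("cap6.pkl","rb"))
M=Ro.from_euler('z',.141)*tilt
print("t",ctrl.sense()["time_s"])
def red(c,q):
    hsv=cv2.cvtColor(c["image"],cv2.COLOR_RGB2HSV);m=((hsv[...,0]<8)|(hsv[...,0]>172))&(hsv[...,1]>150)&(hsv[...,2]>50)
    n,l,s,ce=cv2.connectedComponentsWithStats(m.astype(np.uint8));k=[i for i in range(1,n) if s[i][4]>20]
    return [(ce[i].round(1).tolist(),s[i].tolist()) for i in k]
for n in("scene","side","wrist"):
    print(n,"before",red(o[n],0),"after",red(d[n],0))
    for a,top in((0,41),(1,41),(0,37),(1,37)):
        L=np.array([[18,0,top],[-18,0,top]] if not a else [[0,18,top],[0,-18,top]],float)+[0,-64,0]
        print("  pred a",a,top,proj(d[n],M.apply(L)+[542,-82,78]).round(1).tolist())
E
```

```text
time_s: 17.9
eef_pos: [507.2, -152.9, 153.1]
ee_rot: [-0.194, 0.729, -0.634, 0.172]
force: [-10.0, -7.4, 5.3]
grip_width: 0.11
grip_force: 62.2
loc [ -0.89 -65.28  87.24] F [-6.8 -5.9 10. ] T [-1.11  1.43  0.1 ] t 17.9 rot5 [  8.961   1.231 -15.559] J [-0.64  0.39  1.92  0.72  0.56  1.79] g 0.11036722008064934 62.21489131450653
time_s: 18.32
eef_pos: [507.6, -151.4, 153.0]
ee_rot: [-0.195, 0.729, -0.633, 0.171]
force: [0.5, 0.1, -0.1]
grip_width: 0.375
grip_force: 0.0
loc [ -0.49 -63.86  86.84] F [ 0.4 -0.  -0.3] T [0.01 0.26 0.04] t 18.3167 rot5 [  8.929   1.262 -15.573] J [-0.64  0.39  1.92  0.72  0.56  1.79] g 0.374768324019633 0.0
time_s: 19.23
eef_pos: [449.9, -159.2, 253.3]
ee_rot: [-0.195, 0.729, -0.634, 0.171]
force: [-0.6, -0.3, -0.8]
grip_width: 0.37
grip_force: 0.0
t 19.3833
scene before [([415.7, 226.1], [398, 218, 33, 18, 110]), ([388.8, 244.6], [380, 236, 17, 17, 100])] after [([415.8, 226.0], [398, 218, 33, 17, 105]), ([388.2, 243.2], [381, 237, 17, 16, 60])]
  pred a 0 41 [[393.6, 234.5], [380.7, 248.1]]
  pred a 1 41 [[380.6, 236.5], [393.9, 246.3]]
  pred a 0 37 [[3
[... 303 characters left out ...]
 91]), ([396.4, 241.5], [383, 231, 23, 22, 132])]
  pred a 0 41 [[316.2, 211.6], [298.1, 221.9]]
  pred a 1 41 [[305.9, 212.5], [308.4, 221.3]]
  pred a 0 37 [[317.3, 213.4], [299.2, 223.7]]
  pred a 1 37 [[307.0, 214.2], [309.6, 223.1]]
wrist before [([236.4, 71.1], [191, 64, 84, 18, 806]), ([237.9, 94.7], [192, 87, 84, 15, 763]), ([316.1, 219.0], [302, 192, 29, 57, 904])] after [([316.2, 199.0], [305, 177, 23, 46, 575]), ([234.8, 228.3], [228, 200, 17, 64, 419]), ([250.8, 225.1], [244, 202, 13, 50, 367])]
  pred a 0 41 [[292.1, 203.7], [338.7, 203.7]]
  pred a 1 41 [[315.4, 225.7], [315.4, 180.8]]
  pred a 0 37 [[292.5, 202.4], [338.3, 202.3]]
  pred a 1 37 [[315.4, 224.1], [315.4, 179.8]]
```

Run:
```python
from h import *
from rig import ctrl
import cv2
o=pickle.load(open("cap6.pkl","rb"));d={n:ctrl.capture(n) for n in("scene","side")}
g=lambda c:cv2.cvtColor(c["image"],cv2.COLOR_RGB2GRAY)
for n,pts in(("side",[(341,218),(294,254),(325,250)]),("scene",[(418,236),(384,277)])):
    for x,y in pts:
        t=g(o[n])[y-8:y+9,x-8:x+9];r=cv2.matchTemplate(g(d[n])[y-13:y+14,x-13:x+14],t,cv2.TM_CCOEFF_NORMED);_,v,_,l=cv2.minMaxLoc(r);print(n,(x,y),round(v,3),l[0]-5,l[1]-5)
s=ctrl.sense();print(s["time_s"],s["force"].round(1),s["grip_force"])
```

```text
side (341, 218) 0.97 0 -1
side (294, 254) 0.809 0 0
side (325, 250) 0.977 -2 1
scene (418, 236) 0.986 0 0
scene (384, 277) 0.898 0 0
19.4833 [-0.5  0.  -0.6] 0.0
```

```bash
python3 -c "
from rig import ctrl
print(ctrl.finish_job())"
```

```text
the job is handed in; nothing more can be done
None
```

The cover is seated squarely on the housing rim, the wing is pressed in, turned 90° clockwise and caught, and the arm was clear of everything when I handed the job in at about 19.5 s of robot time (58 s allowed); after the turn I checked only with image measurements, having used all 10 picture views.

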